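# Click the candy dish carriage into its catch

## Robot

A 6-joint arm with a two-finger parallel gripper is mounted at the origin on the work surface. World frame = base frame: x ahead of the robot, y to its left, z up, the work surface at z = 0. Lengths are in m, angles in rad, forces in N, time in s.
With the tool pointing down it reaches from about 0.35 to 0.975 m from the base axis. Payload 4.9 kg.
Tool frame: the origin (TCP) lies between the finger pads; the fingertips stand 8 mm ahead of it and the grasp point (between the pads) lies 11 mm behind it (manip.tips_ahead is the distance from the TCP to the fingertips, in m); x points along the fingers, y is the direction in which the jaws open and shut, and the axes are right-handed (so a half turn about x gives the same grasp; the last joint's range is limited). The gripper opens to 85 mm and grips with 20 to 120 N. Pads are 22 mm wide; open, the fingers measure 114 mm over their backs; the gripper's body (76 mm by 85 mm) begins 54 mm behind the grasp point. The pads swing forward as they close: fully open they stand 13 mm farther back than shut.
Start: joints at [1.061, 0.053, 1.613, -0, 1.476, -0.119], TCP at [0.238, 0.578, 0.239] pointing down, gripper open.
Joint ranges: [-3.01, 3.01], [-1.01, 2.22], [0.06, 2.58], [-1.02, 4.17], [0.09, 2.62], [-3.14, 3.14]. Speed limits (rad/s): [2.57, 2.57, 3.14, 3.14, 3.14, 3.14].

## Interface

Orientations are given as a rotation vector (axis times angle).
In Python, from workcell import manip gives the robot as it stands.
- The arm moves only by the tool step_arm, never from a script. Its arguments are lists of equal length, an entry for each row: "translation": the shift along the tool's x, y, z in m, a list of three; "spin": the turn about the tool's x in degrees; "gripper": the closure in counts, from 0 (fully open) to 255 (shut). A call has 1 to 12 rows; each row shifts and turns the commanded pose from where the row before left it, along the tool's axes as they then stand; what a row does not reach is not made up. A row lasts 1/12 s, in which the tool goes at most 41.7 mm and 7.16 degrees, less where a joint would pass 70% of its speed; a pose out of reach is approached as far as the arm can. A call with a gripper value outside its range is refused whole. The fingers move at their own pace and stop on an object; "newtons" is the grip in N (left out, the last holds). Time passes only in rows, so rows that do not move let the fingers close. It gives the time, the measured TCP pose, the force and the opening at its end, in the units of the state.
- manip.sense(): the state, without advancing time (a new reading comes with each control period).
- manip.read_camera(name): name is "scene" or "top" or "wrist"; returns a dict with "image" (384x512x3 uint8, red, green, blue), "fx", "fy", "cx", "cy" (pixels), "k1" (the pictures are not rectified: a ray, as slopes to the right and down, at radius r is drawn at 1 + k1 r^2 times it, then the intrinsics apply), "xyz" and "attitude" of the camera in the world; the wrist camera has in their place "tool_from_camera" (4x4, takes a point from camera to tool coordinates, whose origin is the TCP and whose axes are the tool frame's). Camera axes: x right, y down, z forward; pixel columns grow to the right and rows downward; lengths in m; the calibration is good to about 2 mm. A picture is of the moment at which its call begins: read the wrist's pose just before it. There is no depth.
- manip.sign_off(): hands the job in, once; it reports no verdict.
The state is a dict: "time": time; "joints": joint angles; "joint_vel": joint speeds; "joint_torque": joint torques, N m; "ee_pos": TCP position; "tcp_rot": TCP orientation; "wrist_force": force on the tool from outside, world axes, zero at the start; "ft_torque": the same for the moment, N m; "finger_gap": finger opening in m.
Only numpy, scipy, OpenCV 4.12 (cv2) and the standard library are available. Lean on these libraries where they do the work, as an engineer would, in place of code of your own. Each camera call takes 0.05 s, during which the arm holds its last target.

## Task

Bring the candy dish along to its serving place: with the fingertips, push the wooden carriage it stands on along its rail until it clicks into the notch of the brass catch, and do not run it past the catch. Leave the dish standing on the carriage and do not touch it, pick nothing up, leave the other things on the lazy Susan where they are, and take the hand away at the end.

Things in the scene. Friction and masses are not known exactly. Their poses are not given: they have to be found in the camera images.
- susan: round wooden lazy Susan with a brass band, 520 mm across, its flat top 30 mm above the table. Origin at the centre of its underside. It is braked and does not turn. All the things below stand on it; its own yaw, which the slide shares to within 5 degrees, differs from start to start.
- slide: fixed dark wooden board, 110 mm (its x) by 400 mm (its y) and 10 mm high, with two 8 mm steel rods along its y at x = +-35 mm (their tops 16 mm above the board's underside). Origin at the centre of its underside, on top of the lazy Susan (30 mm above the table). Its +y axis is the direction in which the carriage has to travel.
- carriage: light wooden block, 110 mm (x) by 140 mm (y) by 30 mm high, captive on the rods: slides along the slide's y only. Origin at the centre of its underside, 46 mm above the table. Axes parallel to the slide's. About 0.8 N of friction plus 20 N per m/s. On its -x side a 24 mm steel bracket, out to x = -81 mm, carries a sprung ball underneath. Starts 40 to 205 mm short of the catch, on its -y side.
- carriage_push (a point): centre of the carriage's flat upright rear face (the -y face, 110 mm wide, 30 mm high), 61 mm above the table; the face to push, towards +y. The sprung ball (and the red line) lies 70 mm ahead of this face.
- carriage_mark (a point): the red line on top of the bracket, directly above the sprung ball: in the carriage's frame x = -70 mm, y = 0, z = 26 mm.
- carriage_mat (a point): centre of the round cork patch on the carriage's top on which the dish stands, 12 mm ahead (+y) of the carriage's middle.
- catch: fixed brass plate beside the board on its -x side, 34 mm (x) by 50 mm (y) by 12 mm high, red line at its middle. Two round ridges, 5 mm high, cross it 9 mm before and 9 mm after the middle; the notch lies between. Origin on the Susan's top, below the notch; axes parallel to the slide's. Its place along the slide varies. The carriage is home when carriage_mark has y = 0 in this frame.
- catch_notch (a point): middle of the notch, 12 mm above the Susan's top. Pushing slowly one feels: 18 mm short of home a quick rise to about 8 N, fading towards the top of the first ridge 9 mm short; some 2 mm on, the force drops away and the carriage springs by itself into the notch and stays. Pushed on, the force rises to about 8 N again, and from 9 mm past home the carriage leaves the notch on the far side.
- dish: gold-rimmed white porcelain candy dish with sweets, loose on the cork patch of the carriage: 110 mm across at the rim, 60 mm at the foot, 38 mm high; its top is 114 mm above the table. Origin at the centre of its underside. Its rim stays about 27 mm ahead of the carriage's rear face. 0.2 to 0.4 kg.
- jar_short: closed glass jar with steel lid, 62 mm across, 75 mm high, loose. Origin at the centre of its underside. Leave it.
- jar_mid: closed glass jar with steel lid, 62 mm across, 100 mm high, loose. Origin at the centre of its underside. Leave it.
- jar_tall: closed glass jar with steel lid, 62 mm across, 130 mm high, loose. Origin at the centre of its underside. Leave it. Jars and cup stand in a row on the far (+x) side of the slide, their near sides over 20 mm from the carriage, in any order.
- cup: green ceramic cup, 76 mm across, 85 mm high, loose. Origin at the centre of its underside. Leave it.
- spoon: stainless steel serving spoon 190 mm long, lying behind the jars. Leave it.
- coaster_rack: small dark wooden rack, 90 by 110 mm, with six round coasters standing in it, 96 mm high in all, loose. Origin at the centre of its underside. Leave it.

How it is judged:
On the way:
1. the fingers push the carriage while it is still short of the catch (contact force between the fingers and carriage above 0.5 N and y of carriage_mark in the frame of catch below -0.02 m), for 0.05 s.
At the end, for the whole second after the job is handed in: The carriage rests in the notch (its red line within 4 mm of the catch's middle), the dish stands upright within 20 mm of the middle of its cork patch, and jars, cup, spoon and coaster rack are within 15 mm of where they were (y of carriage_mark in the frame of catch between -0.004 and 0.004 m and linear speed of carriage below 0.01 m/s and x of dish in the frame of carriage_mat between -0.02 and 0.02 m and y of dish in the frame of carriage_mat between -0.02 and 0.02 m and z of dish in the frame of carriage_mat below 0.006 m and angle between dish's own z axis and vertical below 0.1 rad and distance of each of jar_short, jar_mid, jar_tall, cup, spoon, coaster_rack from where it was at the start of the episode below 0.015 m); the robot touches nothing.
It fails at once if the carriage is run past the catch (more than 12 mm beyond the notch) (y of carriage_mark in the frame of catch above 0.012 m).
It fails at once if the dish is touched by the robot (contact force between any of the fingers, the arm and dish above 0.5 N).
It fails at once if the dish is lifted off the carriage or tipped (z of dish in the frame of carriage_mat above 0.015 m or angle between dish's own z axis and vertical above 0.35 rad).
It fails at once if a jar, the cup, the spoon or the coaster rack is moved by more than 15 mm (distance of any of jar_short, jar_mid, jar_tall, cup, spoon, coaster_rack from where it was at the start of the episode above 0.015 m).
It also fails if it takes over 48 s, if anything falls off the work surface, if the arm or the gripper's body presses on something with over 40 N, if the wrist force passes 120 N, or if a joint passes its speed limit or range.

## Working session

There is one attempt and no reset: what is moved stays moved. The work goes in short steps, Python scripts to look and compute and a tool call to move; the robot and the scene stay as the last step left them, time stands still between calls to the robot, and variables do not carry over. Pictures are saved under pics/ and viewed, and the job is handed in when it is done.

Besides the shell and the picture viewer there is one more tool, called by a JSON object that holds its "fn" and its "kwargs". step_arm: Moves the arm, as the interface text tells. Its arguments: {"type":"object","properties":{"translation":{"type":"array","items":{"type":"array","items":{"type":"number"}}},"spin":{"type":"array","items":{"type":"number"}},"gripper":{"type":"array","items":{"type":"number"}},"newtons":{"type":"number"}},"required":["translation","spin","gripper"]}

```bash
ls; mkdir -p pics; python3 - <<'E'
from workcell import manip
import cv2,pickle
s=manip.sense();print(s)
for n in ["scene","top","wrist"]:
    c=manip.read_camera(n);cv2.imwrite(f"pics/{n}0.png",c["image"][...,::-1]);pickle.dump(c,open(f"pics/{n}0.pkl","wb"))
    print(n,{k:v for k,v in c.items() if k!="image"})
E
```

```text
pics
{'time': 0.0, 'joints': array([ 1.06103601e+00,  5.33285876e-02,  1.61423849e+00,  1.22915571e-05,
        1.47602112e+00, -1.19011990e-01]), 'joint_vel': array([-0.00024832,  0.00050536, -0.00019952, -0.00016083,  0.00031071,
        0.00133379]), 'joint_torque': array([ 5.83914425e-04, -3.93692064e+01, -3.70169699e+01, -1.21422127e-04,
        7.05702594e-03, -2.13478489e-05]), 'ee_pos': array([0.2377645 , 0.57737139, 0.23811369]), 'tcp_rot': array([ 0.30507148,  1.54960269, -0.30806232]), 'wrist_force': array([ 0.04896236, -0.35223783, -0.00259125]), 'ft_torque': array([ 0.00214244,  0.01663716, -0.05703975]), 'finger_gap': 0.08512350927719174}
scene {'fx': 426.42095952205165, 'fy': 426.42095952205165, 'cx': 250.4962195054648, 'cy': 195.8190968117084, 'k1': -0.10374202972071049, 'xyz': array([1.08665622, 0.33612657, 0.65142373]), 'attitude': array([-1.23610681, -2.32787961,  0.95100957])}
top {'fx': 351.72898904497544, 'fy': 351.72898904497544, 'cx': 254.11808280710835, 'cy': 183.24216331976697, 'k1': 0.00981380565263676, 'xyz': array([0.53908587, 0.02618743, 0.71790283]), 'attitude': array([-2.16491405,  2.19440476, -0.13279061])}
wrist {'fx': 305.3165533640324, 'fy': 305.3165533640324, 'cx': 259.5691336291584, 'cy': 191.94219396690212, 'k1': 0.006316409568833494, 'tool_from_camera': array([[ 5.23702446e-04, -2.87775947e-01,  9.57697619e-01,
        -1.33947197e-01],
       [ 9.99999778e-01, -2.43841546e-04, -6.20106023e-04,
        -2.56440513e-04],
       [ 4.11978067e-04,  9.57697731e-01,  2.87775755e-01,
        -7.42319570e-02],
       [ 0.00000000e+00,  0.00000000e+00,  0.00000000e+00,
         1.00000000e+00]])}
```

View pics/top0.png

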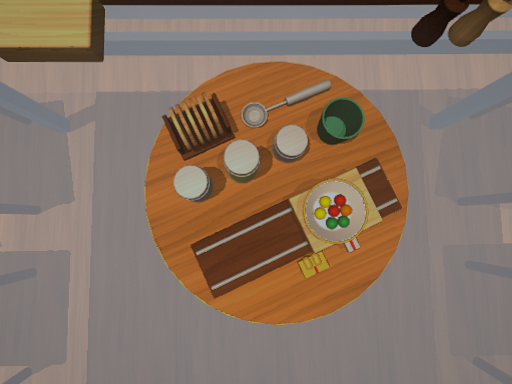

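View pics/scene0.png

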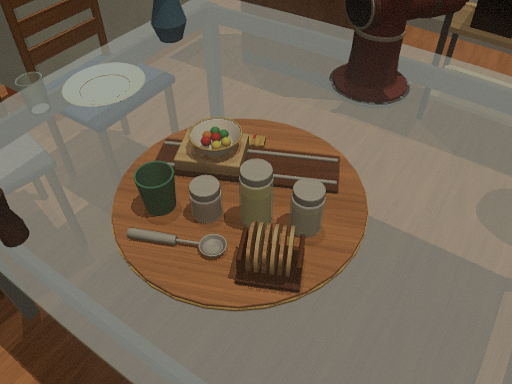

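View pics/wrist0.png

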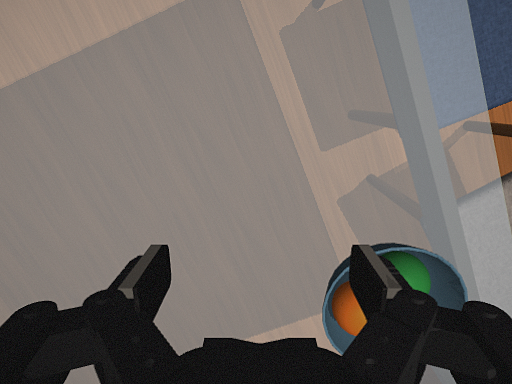

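```bash
cat > h.py <<'E'
import numpy as np,cv2,pickle
from scipy.spatial.transform import Rotation as R
def rays(c,px,pos=None,rot=None):
    px=np.atleast_2d(px).astype(float)
    K=np.array([[c['fx'],0,c['cx']],[0,c['fy'],c['cy']],[0,0,1]])
    u=cv2.undistortPoints(px.reshape(-1,1,2),K,np.array([c['k1'],0,0,0.])).reshape(-1,2)
    d=np.c_[u,np.ones(len(u))]
    if 'attitude' in c: A=R.from_rotvec(c['attitude']).as_matrix();o=c['xyz']
    else:
        T=c['tool_from_camera'];Rt=R.from_rotvec(rot).as_matrix()
        A=Rt@T[:3,:3];o=pos+Rt@T[:3,3]
    return o,d@A.T
def onplane(c,px,z,**k):
    o,d=rays(c,px,**k)
    return o+d*((z-o[2])/d[:,2])[:,None]
E
python3 - <<'E'
from h import *
c=pickle.load(open('pics/top0.pkl','rb'))
im=c['image'][...,::-1]
cr=im[150:310,180:410];cv2.imwrite('pics/crop0.png',cv2.resize(cr,None,fx=3.4,fy=3.4,interpolation=cv2.INTER_CUBIC))
cr=im[225:285,290:370];cv2.imwrite('pics/crop1.png',cv2.resize(cr,None,fx=9,fy=9,interpolation=cv2.INTER_CUBIC))
E
```

```text
(no output)
```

View pics/crop0.png

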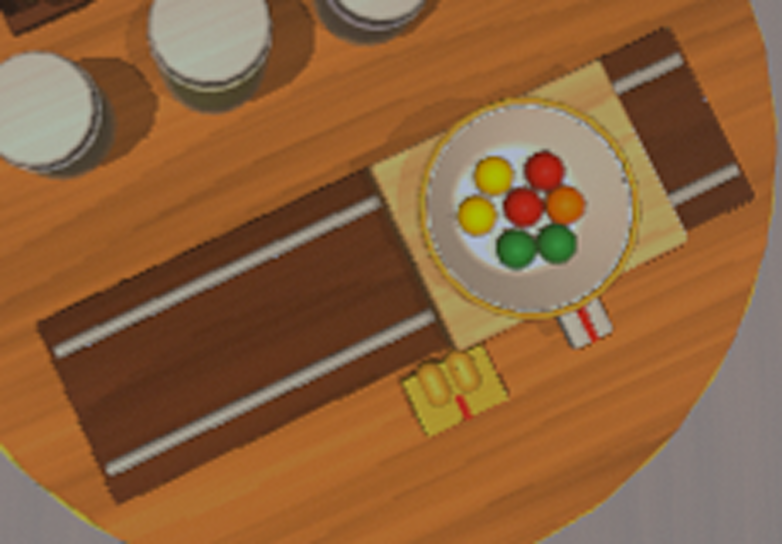

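View pics/crop1.png

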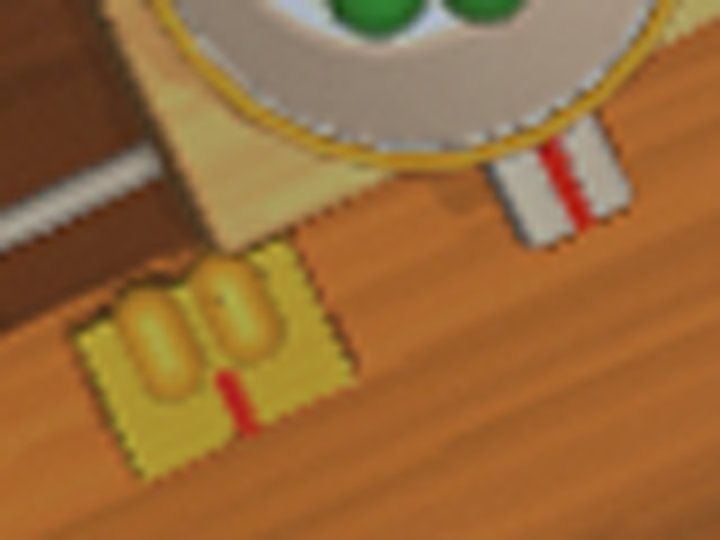

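```bash
python3 - <<'E'
from h import *
c=pickle.load(open('pics/top0.pkl','rb'))
f=lambda p,s,o:(np.array(p)+.5)/s-.5+np.array(o)
im=c['image'].astype(int)
m=((im[...,0]>140)&(im[...,1]<75)&(im[...,2]<75)).astype(np.uint8)
n,l,st,ce=cv2.connectedComponentsWithStats(m)
print([(st[i].tolist(),ce[i].round(1).tolist()) for i in range(1,n)])
B=onplane(c,f([(38,323),(118,503),(752,200),(668,28)],3.4,(180,150)),.040)
print('board',B.round(4)); print(np.linalg.norm(np.diff(B,axis=0),axis=1)); 
C=onplane(c,f([(372,168),(450,347),(686,240),(600,62)],3.4,(180,150)),.076)
print('carr',C.round(4)); print(np.linalg.norm(np.diff(C,axis=0),axis=1))
y=(B[0]+B[1]-B[2]-B[3])/2;y/=np.linalg.norm(y);print('ydir board',y,np.degrees(np.arctan2(y[1],y[0])))
y2=(C[0]+C[1]-C[2]-C[3])/2;y2/=np.linalg.norm(y2);print('ydir carr',np.degrees(np.arctan2(y2[1],y2[0])))
cm=onplane(c,f([567,185],9,(290,225)),.072)[0];cc=onplane(c,f([238,403],9,(290,225)),.042)[0]
print('mark',cm,'catch',cc,'travel',(cc-cm)@y, 'perp',(cc-cm)@np.array([y[1],-y[0],0]))
rf=(C[2]+C[3])/2; print('rear top mid',rf,'mark-rear',(cm-rf)@y,(cm-rf)@np.array([y[1],-y[0],0]))
E
```

```text
[([336, 196, 10, 9, 67], [340.2, 200.1]), ([345, 205, 3, 1, 3], [346.0, 205.0]), ([330, 207, 9, 9, 68], [334.0, 210.9]), ([341, 206, 3, 6, 6], [341.5, 208.5]), ([342, 213, 2, 2, 2], [342.5, 213.5]), ([345, 215, 1, 1, 1], [345.0, 215.0]), ([350, 240, 7, 11, 21], [352.6, 245.2]), ([314, 267, 5, 7, 14], [316.1, 269.9])]
board [[ 0.4919  0.1331  0.04  ]
 [ 0.3935  0.0888  0.04  ]
 [ 0.5548 -0.2721  0.04  ]
 [ 0.6545 -0.229   0.04  ]]
[0.10790531 0.39532355 0.10863957]
carr [[ 0.5739 -0.0514  0.076 ]
 [ 0.4784 -0.0905  0.076 ]
 [ 0.533  -0.2194  0.076 ]
 [ 0.63   -0.1772  0.076 ]]
[0.10324679 0.13998745 0.10579021]
ydir board [-0.40877254  0.9126363   0.        ] 114.12775113312796
ydir carr 113.49802134869462
mark [ 0.48864945 -0.16570886  0.072     ] catch [ 0.4422111  -0.10322146  0.042     ] travel 0.07601099773924816 perp -0.01683818717707736
rear top mid [ 0.5815047 -0.1983192  0.076    ] mark-rear 0.06771804611358218 -0.07141285691322785
```

```bash
python3 - <<'E'
from h import *
from workcell import manip
s=manip.sense();M=R.from_rotvec(s['tcp_rot']).as_matrix();print(M.round(4))
y=np.array([-.405,.914,0]);y/=np.linalg.norm(y);xs=np.array([y[1],-y[0],0])
mark=np.array([0.48864945,-0.16570886,0]); rear=np.array([.5815,-.1983,0]); rear2=mark-.07*y+.0714*xs
print(rear2,manip.tips_ahead)
yz=np.degrees(np.arctan2(M[1,2],M[0,2]));yt=np.degrees(np.arctan2(y[1],y[0]));print(yz,yt,yt-yz)
for back in (.06,):
    t=rear2-back*y; t[2]=.2
    print(t,np.hypot(*t[:2]),(t-s['ee_pos'])@M)
E
```

```text
[[-8.000e-04  3.809e-01  9.246e-01]
 [-1.400e-03  9.246e-01 -3.809e-01]
 [-1.000e+00 -1.600e-03 -2.000e-04]]
[ 0.58228616 -0.20078202  0.        ] 0.008
-22.39029630759942 113.89847787236127 136.28877417996068
[ 0.6065932 -0.2556379  0.2      ] 0.658259861211753 [ 0.0392073  -0.62975508  0.65830291]
```

{"fn": "step_arm", "kwargs": {"translation": [[0,-0.015,0.015],[0,-0.026,0.0275],[0,-0.026,0.0275],[0,-0.026,0.0275],[0,-0.026,0.0275],[0,-0.026,0.0275],[0,-0.026,0.0275],[0,-0.026,0.0275],[0,-0.026,0.0275],[0,-0.026,0.0275],[0,-0.026,0.0275],[0,-0.026,0.0275]], "spin": [0,0,0,0,0,0,0,0,0,0,0,0], "gripper": [255,255,255,255,255,255,255,255,255,255,255,255]}}

```text
time: 1.15
ee_pos: [0.4171, 0.1769, 0.2392]
tcp_rot: [0.307, 1.549, -0.306]
wrist_force: [-0.1, 0.6, 0.3]
finger_gap: -0.0002
```

{"fn": "step_arm", "kwargs": {"translation": [[0,-0.026,0.0275],[0,-0.026,0.0275],[0,-0.026,0.0275],[0,-0.026,0.0275],[0,-0.026,0.0275],[0,-0.026,0.0275],[0,-0.026,0.0275],[0,-0.026,0.0275],[0,-0.026,0.0275],[0,-0.026,0.0275],[0,-0.026,0.0275],[0,-0.02,0.02]], "spin": [0,0,0,0,0,0,0,0,0,0,0,0], "gripper": [255,255,255,255,255,255,255,255,255,255,255,255]}}

```text
time: 2.15
ee_pos: [0.5991, -0.2299, 0.2386]
tcp_rot: [0.307, 1.549, -0.308]
wrist_force: [-0.3, 0.4, 0.2]
finger_gap: 0.0002
```

{"fn": "step_arm", "kwargs": {"translation": [[0,0,0],[0,0,0],[0,0,0],[0,0,0],[0,0,0],[0,0,0],[0,0,0],[0,0,0]], "spin": [6.25,6.25,6.25,6.25,6.25,6.25,6.25,0], "gripper": [255,255,255,255,255,255,255,255]}}

```text
time: 2.82
ee_pos: [0.5984, -0.2271, 0.2388]
tcp_rot: [0.899, 1.378, -0.899]
wrist_force: [-0.2, 0.6, 0.3]
finger_gap: 0.0002
```

```bash
python3 - <<'E'
from h import *
from workcell import manip
s=manip.sense();M=R.from_rotvec(s['tcp_rot']).as_matrix();print(M.round(4),s['ee_pos'],s['joints'])
c=manip.read_camera('wrist');cv2.imwrite('pics/w1.png',c['image'][...,::-1]);c.update(pos=s['ee_pos'],rot=s['tcp_rot']);pickle.dump(c,open('pics/w1.pkl','wb'))
y=np.array([-.405,.914,0]);y/=np.linalg.norm(y)
yz=np.degrees(np.arctan2(-M[1,2],-M[0,2]));print(yz)
rear=np.array([.582,-.2,0])
t=rear-.05*y; t[2]=.238
print(t,(t-s['ee_pos'])@M, 'ahead',(rear-s['ee_pos'])@y)
E
```

```text
[[-8.000e-04  9.153e-01  4.029e-01]
 [ 4.000e-04  4.029e-01 -9.153e-01]
 [-1.000e+00 -5.000e-04 -7.000e-04]] [ 0.59838045 -0.22707574  0.23877784] [-4.78889380e-01  8.85122140e-02  1.57616599e+00 -5.08411303e-06
  1.47777329e+00 -8.93555418e-01]
113.75863072273924
[ 0.60225586 -0.24571324  0.238     ] [ 0.00076759 -0.00396137  0.01861984] ahead 0.03139039944831688
```

View pics/w1.png

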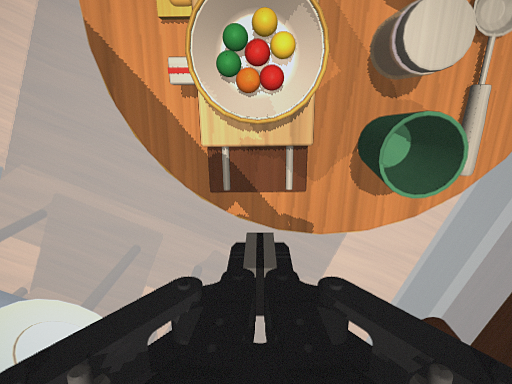

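```bash
python3 - <<'E'
from h import *
c=pickle.load(open('pics/w1.pkl','rb'))
im=c['image'][...,::-1]
cv2.imwrite('pics/w1c.png',cv2.resize(im[0:200,150:330],None,fx=3,fy=3,interpolation=cv2.INTER_CUBIC))
E
```

```text
(no output)
```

View pics/w1c.png

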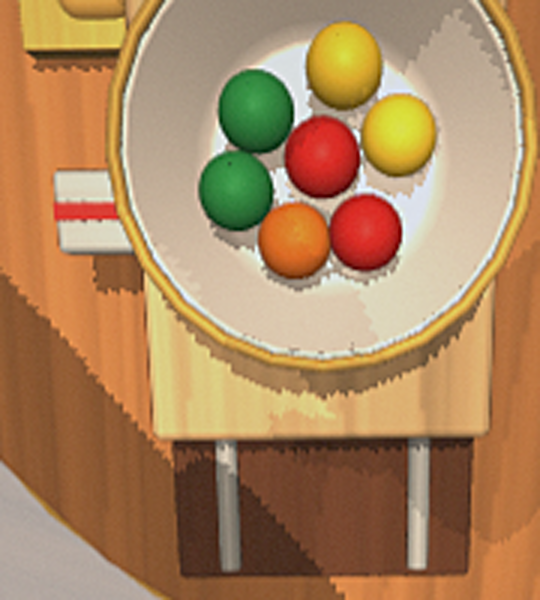

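```bash
python3 - <<'E'
from h import *
c=pickle.load(open('pics/w1.pkl','rb'))
k=dict(pos=c['pos'],rot=c['rot'])
f=lambda p:(np.array(p)+.5)/3-.5+np.array([150,0])
M=R.from_rotvec(c['rot']).as_matrix()
def pr(n,p,z):
    w=onplane(c,f(p),z,**k); t=(w-c['pos'])@M
    print(n,w.round(4).tolist(),'tool y,-z',(t[:,1:]*[1,-1]).round(4).tolist())
pr('rear',[(156,437),(489,431)],.076)
pr('mark',[(58,211),(117,210)],.072)
pr('catchrear',[(26,50),(125,48)],.042)
pr('board',[(182,575),(467,574)],.040)
E
```

```text
rear [[0.5332, -0.221, 0.076], [0.6309, -0.1759, 0.076]] tool y,-z [[-0.0572, 0.0317], [0.0504, 0.0336]]
mark [[0.481, -0.1692, 0.072], [0.4974, -0.1617, 0.072]] tool y,-z [[-0.084, 0.1001], [-0.066, 0.1004]]
catchrear [[0.4474, -0.1286, 0.042], [0.4763, -0.1153, 0.042]] tool y,-z [[-0.0984, 0.1508], [-0.0666, 0.1514]]
board [[0.5563, -0.2734, 0.04], [0.6551, -0.2295, 0.04]] tool y,-z [[-0.057, -0.0256], [0.051, -0.0252]]
```

{"fn": "step_arm", "kwargs": {"translation": [[0.015,-0.003,0.01],[0.025,0,0],[0.03,0,0],[0.03,0,0],[0.03,0,0],[0.025,0,0],[0.012,0,0],[0.005,0,0],[0,0,0],[0,0,0]], "spin": [0,0,0,0,0,0,0,0,0,0], "gripper": [255,255,255,255,255,255,255,255,255,255]}}

```text
time: 3.7
ee_pos: [0.6007, -0.2382, 0.0685]
tcp_rot: [0.897, 1.376, -0.897]
wrist_force: [-0.3, 0.2, 0.4]
finger_gap: 0.0006
```

{"fn": "step_arm", "kwargs": {"translation": [[0,0,-0.006],[0,0,-0.008],[0,0,-0.008],[0,0,-0.004],[0,0,-0.002],[0,0,-0.002],[0,0,-0.002],[0,0,-0.002],[0,0,-0.002],[0,0,0]], "spin": [0,0,0,0,0,0,0,0,0,0], "gripper": [255,255,255,255,255,255,255,255,255,255]}}

```text
time: 4.53
ee_pos: [0.5853, -0.2044, 0.0674]
tcp_rot: [0.897, 1.378, -0.897]
wrist_force: [0.0, -0.5, -0.1]
finger_gap: -0.0001
```

```bash
cat > st.py <<'E'
from h import *
from workcell import manip
import sys
s=manip.sense();M=R.from_rotvec(s['tcp_rot']).as_matrix()
p0=np.array([0.59838,-0.22708,0]);y=np.array([-.403,.915,0])
print('adv mm',1000*(s['ee_pos']-p0)@y,'Fy',s['wrist_force']@y,s['ee_pos'])
c=manip.read_camera('wrist');cv2.imwrite(f'pics/{sys.argv[1]}.png',c['image'][...,::-1]);c.update(pos=s['ee_pos'],rot=s['tcp_rot']);pickle.dump(c,open(f'pics/{sys.argv[1]}.pkl','wb'))
E
python3 st.py w2
```

```text
adv mm 25.984731626222572 Fy -0.45252527306376966 [ 0.58534654 -0.2044218   0.06742603]
```

View pics/w2.png

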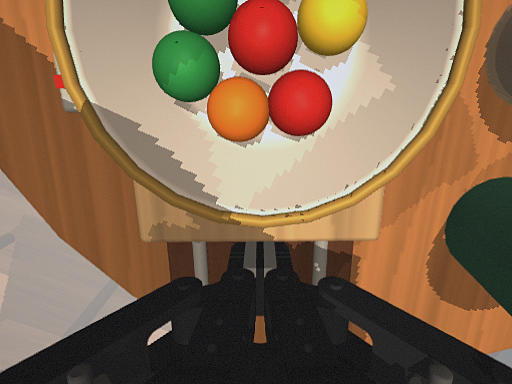

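```bash
cat > edge.py <<'E'
from h import *
import sys
c=pickle.load(open(f'pics/{sys.argv[1]}.pkl','rb'))
k=dict(pos=c['pos'],rot=c['rot']);M=R.from_rotvec(c['rot']).as_matrix()
v=[float(a) for a in sys.argv[3:]]
w=onplane(c,np.array(v).reshape(-1,2),float(sys.argv[2]),**k);print(w.round(4).tolist(),((w-c['pos'])@M*[1,1,-1]).round(4).tolist())
p0=np.array([0.59838,-0.22708,0]);y=np.array([-.403,.915,0]);print('along',((w-p0)@y).round(4))
E
python3 edge.py w2 .076 145 241 235 240
python3 edge.py w2 .072 60 82
python3 - <<'E'
from workcell import manip
import cv2
c=manip.read_camera('top');cv2.imwrite('pics/t2.png',cv2.resize(c['image'][140:320,200:430,::-1],None,fx=3.4,fy=3.4,interpolation=2))
E
```

```text
[[0.5321, -0.2137, 0.076], [0.569, -0.1969, 0.076]] [[-0.0086, -0.0524, 0.013], [-0.0086, -0.0119, 0.0135]]
along [0.0389 0.0395]
[[0.4793, -0.1632, 0.072]] [[-0.0046, -0.0803, 0.0806]]
along [0.1065]
```

View pics/t2.png

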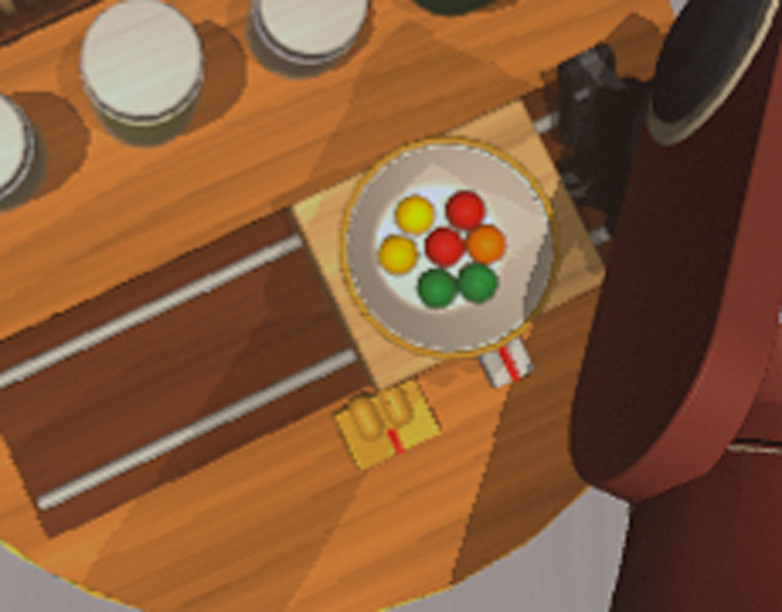

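```bash
cat > top.py <<'E'
from h import *
from workcell import manip
import sys
c=manip.read_camera('top');im=c['image'].astype(int)
cv2.imwrite(f'pics/{sys.argv[1]}.png',cv2.resize(c['image'][140:320,200:430,::-1],None,fx=3.4,fy=3.4,interpolation=2))
m=((im[...,0]>130)&(im[...,1]<85)&(im[...,2]<85)).astype(np.uint8)
n,l,st,ce=cv2.connectedComponentsWithStats(m)
y=np.array([-.407,.9134,0]);p0=np.array([0.4422,-0.1032,0])
for i in range(1,n):
    if st[i,4]<6 : continue
    h=lambda z:((onplane(c,ce[i],z)[0]-p0)@y*1000).round(1)
    print(ce[i].round(1),st[i,4],'along catch if z=.072:',h(.072),'if z=.042:',h(.042))
E
python3 top.py t3
```

```text
[232.9 129.1] 7 along catch if z=.072: 32.7 if z=.042: 30.6
[264.9 164.3] 110 along catch if z=.072: 6.3 if z=.042: 3.0
[448.4 162.3] 25 along catch if z=.072: -307.9 if z=.042: -325.8
[261.4 173.7] 28 along catch if z=.072: 19.7 if z=.042: 16.9
[219.  182.2] 110 along catch if z=.072: 97.3 if z=.042: 98.2
[215.7 193.4] 15 along catch if z=.072: 111.4 if z=.042: 112.9
[333.9 207.4] 196 along catch if z=.072: -75.3 if z=.042: -82.5
[344.  206.7] 6 along catch if z=.072: -92.9 if z=.042: -100.8
[357.3 248.9] 93 along catch if z=.072: -80.9 if z=.042: -88.3
[404.9 252.8] 16 along catch if z=.072: -156.6 if z=.042: -167.6
[409.5 252.7] 6 along catch if z=.072: -164.4 if z=.042: -175.7
[358.9 263.6] 17 along catch if z=.072: -71.7 if z=.042: -78.7
[315.8 269.4] 19 along catch if z=.072: 3.9 if z=.042: 0.4
[348.5 281.6] 20 along catch if z=.072: -40.4 if z=.042: -45.9
```

{"fn": "step_arm", "kwargs": {"translation": [[0,0,-0.002],[0,0,-0.004],[0,0,-0.005],[0,0,-0.005],[0,0,-0.005],[0,0,-0.005],[0,0,-0.005],[0,0,-0.004],[0,0,-0.003],[0,0,-0.002],[0,0,0]], "spin": [0,0,0,0,0,0,0,0,0,0,0], "gripper": [255,255,255,255,255,255,255,255,255,255,255]}}

```text
time: 5.6
ee_pos: [0.569, -0.1673, 0.0673]
tcp_rot: [0.898, 1.379, -0.897]
wrist_force: [0.3, 0.4, 0.4]
finger_gap: 0.0004
```

```bash
python3 st.py w4; python3 top.py t4 >/dev/null
```

```text
adv mm 66.58332815842873 Fy 0.24838722959227313 [ 0.56900097 -0.16725095  0.06730182]
```

View pics/w4.png

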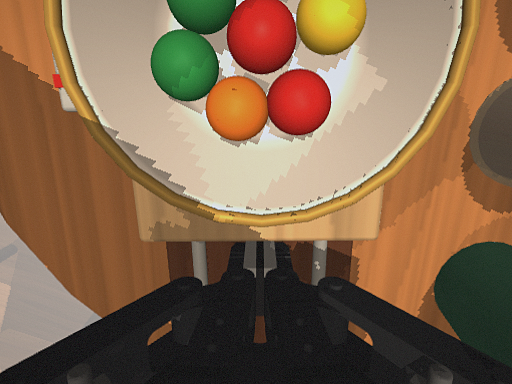

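View pics/t4.png

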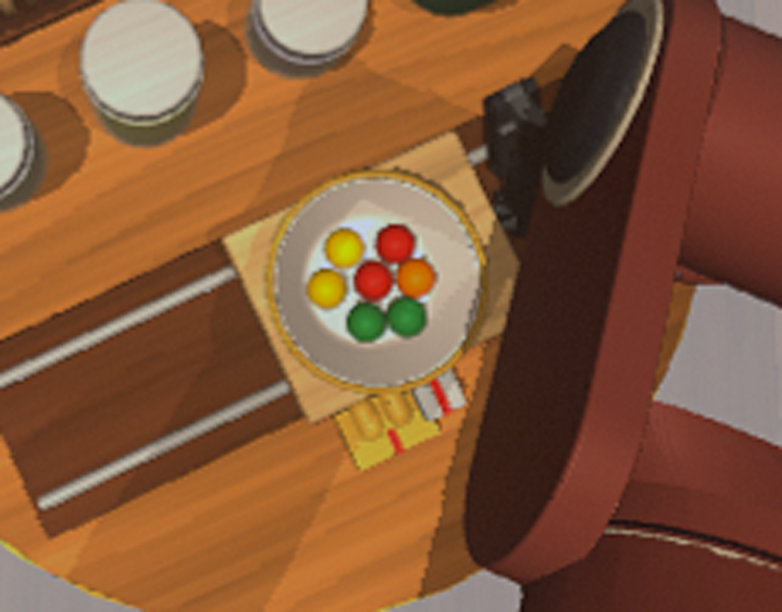

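```bash
python3 - <<'E'
from h import *
c=pickle.load(open('pics/top0.pkl','rb'))
f=lambda p:(np.array(p)+.5)/3.4-.5+np.array([200,140])
y=np.array([-.405,.914,0])
print([((onplane(c,f(m),.072)-onplane(c,f(q),.042))@y) for m,q in [((510,363),(396,441)),((441,397),(396,441))]])
E
```

```text
[array([-0.06986462]), array([-0.02834511])]
```

{"fn": "step_arm", "kwargs": {"translation": [[0,0,-0.001],[0,0,-0.001],[0,0,-0.001],[0,0,-0.001],[0,0,-0.001],[0,0,-0.001],[0,0,-0.001],[0,0,-0.001],[0,0,-0.001]], "spin": [0,0,0,0,0,0,0,0,0], "gripper": [255,255,255,255,255,255,255,255,255]}}

```text
time: 6.45
ee_pos: [0.5656, -0.1597, 0.0674]
tcp_rot: [0.897, 1.378, -0.897]
wrist_force: [0.9, -1.0, 0.6]
finger_gap: -0.0
```

{"fn": "step_arm", "kwargs": {"translation": [[0,0,-0.001],[0,0,-0.001],[0,0,-0.001]], "spin": [0,0,0], "gripper": [255,255,255]}}

```text
time: 6.7
ee_pos: [0.5644, -0.1571, 0.0674]
tcp_rot: [0.897, 1.377, -0.897]
wrist_force: [1.7, -2.9, -0.3]
finger_gap: -0.0001
```

{"fn": "step_arm", "kwargs": {"translation": [[0,0,-0.001],[0,0,-0.001]], "spin": [0,0], "gripper": [255,255]}}

```text
time: 6.87
ee_pos: [0.5642, -0.1565, 0.0675]
tcp_rot: [0.895, 1.374, -0.898]
wrist_force: [4.5, -7.9, -3.2]
finger_gap: 0.0001
```

{"fn": "step_arm", "kwargs": {"translation": [[0,0,-0.001],[0,0,-0.001]], "spin": [0,0], "gripper": [255,255]}}

```text
time: 7.03
ee_pos: [0.5634, -0.1549, 0.0675]
tcp_rot: [0.896, 1.374, -0.898]
wrist_force: [4.5, -5.6, -2.3]
finger_gap: -0.0001
```

```bash
python3 st.py w5
```

```text
adv mm 80.14842488608946 Fy -6.926371630475251 [ 0.56343368 -0.15487775  0.06752815]
```

{"fn": "step_arm", "kwargs": {"translation": [[0,0,-0.001],[0,0,-0.001],[0,0,-0.001]], "spin": [0,0,0], "gripper": [255,255,255]}}

```text
time: 7.33
ee_pos: [0.5618, -0.1513, 0.0675]
tcp_rot: [0.897, 1.376, -0.898]
wrist_force: [1.6, -3.6, -0.4]
finger_gap: -0.0001
```

{"fn": "step_arm", "kwargs": {"translation": [[0,0,-0.001],[0,0,-0.001]], "spin": [0,0], "gripper": [255,255]}}

```text
time: 7.5
ee_pos: [0.5606, -0.1486, 0.0674]
tcp_rot: [0.898, 1.378, -0.897]
wrist_force: [0.8, -0.3, 0.7]
finger_gap: 0.0
```

{"fn": "step_arm", "kwargs": {"translation": [[0,0,-0.001],[0,0,0]], "spin": [0,0], "gripper": [255,255]}}

```text
time: 7.67
ee_pos: [0.5595, -0.1471, 0.0669]
tcp_rot: [0.897, 1.38, -0.897]
wrist_force: [-1.0, -1.2, -0.2]
finger_gap: -0.0001
```

```bash
python3 st.py w6
```

```text
adv mm 88.84482754943312 Fy -0.6924787805204198 [ 0.55952456 -0.14709521  0.06690685]
```

```bash
python3 top.py t6>/dev/null;python3 st.py w7
```

```text
adv mm 88.62519308853601 Fy 0.9087965588856513 [ 0.55962036 -0.14729305  0.0668222 ]
```

View pics/t6.png

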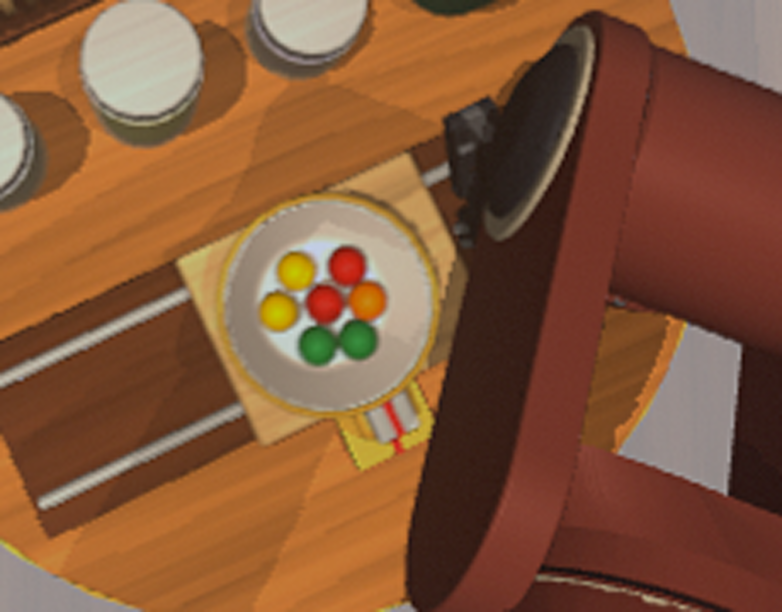

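View pics/w7.png

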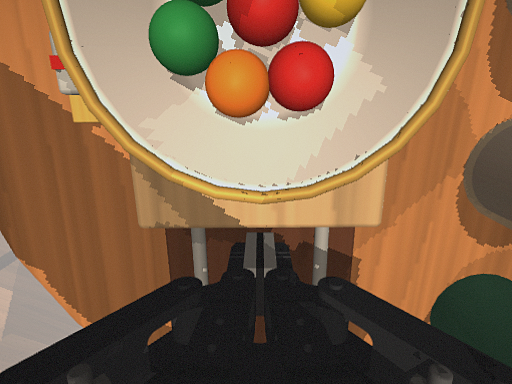

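The carriage sprang ahead of the fingertips: its rear edge is now at row 227 instead of 240, and the red lines are in line at (397, 430) in the top crop. I'll withdraw the hand along the path it came in on.

{"fn": "step_arm", "kwargs": {"translation": [[0,0,0.005],[0,0,0.012],[0,0,0.015],[0,0,0.01],[-0.01,0,0.004],[-0.03,0,0],[-0.035,0,0],[-0.035,0,0],[-0.035,0,0],[-0.03,0,0],[-0.01,0,0.02],[0,0,0.02]], "spin": [0,0,0,0,0,0,0,0,0,0,0,0], "gripper": [255,255,255,255,255,255,255,255,255,255,255,255]}}

```text
time: 8.82
ee_pos: [0.5973, -0.2279, 0.2595]
tcp_rot: [0.896, 1.368, -0.894]
wrist_force: [-0.3, 0.1, 0.4]
finger_gap: 0.0002
```

{"fn": "step_arm", "kwargs": {"translation": [[0,0,0.03],[0,0,0.03],[0,0,0.03],[0,0,0.02],[0,0,0.01],[0,0,0],[0,0,0],[0,0,0],[0,0,0]], "spin": [0,0,0,0,0,0,0,0,0], "gripper": [255,255,255,255,255,255,255,255,255]}}

```text
time: 9.57
ee_pos: [0.6434, -0.3351, 0.2527]
tcp_rot: [0.897, 1.378, -0.896]
wrist_force: [0.3, 0.7, 0.6]
finger_gap: 0.0002
```

```bash
python3 top.py t8;python3 - <<'E'
import cv2
from workcell import manip
c=manip.read_camera('top');im=c['image'][...,::-1]
cv2.imwrite('pics/t9.png',im);cv2.imwrite('pics/t9c.png',cv2.resize(im[225:285,290:370],None,fx=9,fy=9,interpolation=2))
E
```

```text
[368.6 109.5] 22 along catch if z=.072: -216.9 if z=.042: -230.7
[314.9 112.6] 57 along catch if z=.072: -121.4 if z=.042: -130.7
[372.3 119.2] 172 along catch if z=.072: -214.9 if z=.042: -228.6
[315.7 118.2] 9 along catch if z=.072: -118.0 if z=.042: -127.1
[309.6 123.2] 28 along catch if z=.072: -103.3 if z=.042: -111.8
[367.7 142.7] 856 along catch if z=.072: -186.7 if z=.042: -199.0
[251.8 127.7] 6 along catch if z=.072: -0.8 if z=.042: -4.5
[310.9 128.6] 11 along catch if z=.072: -101.1 if z=.042: -109.4
[275.2 131.8] 6 along catch if z=.072: -37.3 if z=.042: -42.7
[313.5 134.7] 47 along catch if z=.072: -100.4 if z=.042: -108.7
[271.5 137.4] 11 along catch if z=.072: -26.6 if z=.042: -31.5
[268.4 147.3] 7 along catch if z=.072: -13.3 if z=.042: -17.6
[220.5 154.4] 20 along catch if z=.072: 73.4 if z=.042: 73.1
[391.7 155.3] 64 along catch if z=.072: -216.9 if z=.042: -230.6
[394.1 160.3] 37 along catch if z=.072: -216.8 if z=.042: -230.5
[335.4 170. ] 198 along catch if z=.072: -108.6 if z=.042: -117.3
[394.  168.3] 101 along catch if z=.072: -209.6 if z=.042: -223.0
[221.6 16
[... 343 characters left out ...]
.0 if z=.042: 104.1
[250.  213.8] 14 along catch if z=.072: 69.8 if z=.042: 69.4
[302.7 222.2] 119 along catch if z=.072: -11.3 if z=.042: -15.5
[294.2 229.9] 85 along catch if z=.072: 8.9 if z=.042: 5.6
[339.8 242. ] 55 along catch if z=.072: -57.3 if z=.042: -63.6
[313.  273.8] 138 along catch if z=.072: 11.9 if z=.042: 8.8
[281.4 296.6] 273 along catch if z=.072: 80.7 if z=.042: 80.8
[371.  281.2] 15 along catch if z=.072: -77.6 if z=.042: -84.9
[282.  304.5] 216 along catch if z=.072: 85.5 if z=.042: 85.8
[296.  313.3] 55 along catch if z=.072: 69.4 if z=.042: 69.0
[240.4 316.4] 7 along catch if z=.072: 161.2 if z=.042: 165.0
[279.8 322.2] 13 along catch if z=.072: 102.0 if z=.042: 103.1
```

View pics/t9.png

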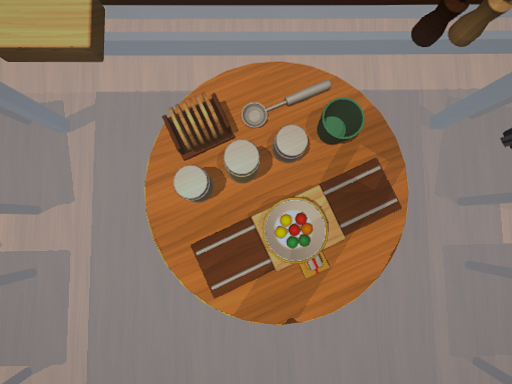

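View pics/t9c.png

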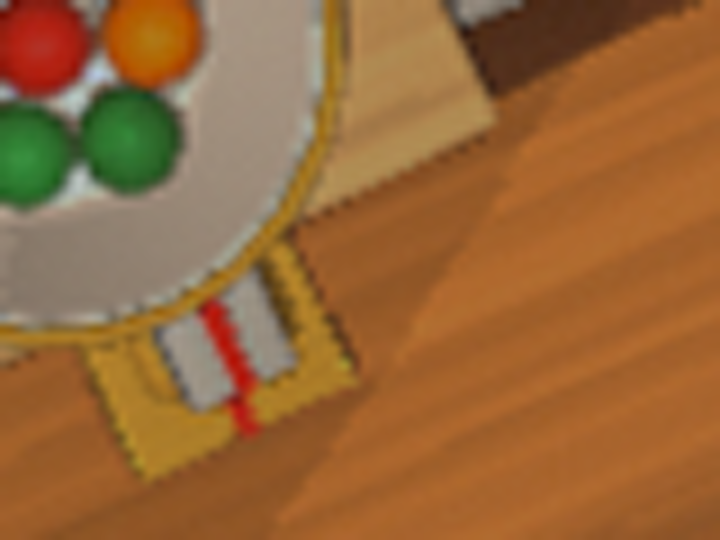

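```bash
python3 - <<'E'
from h import *
from workcell import manip
c=pickle.load(open('pics/top0.pkl','rb'))
f=lambda p:(np.array(p)+.5)/9-.5+np.array([290,225])
y=np.array([-.407,.913,0])
print((onplane(c,f((230,345)),.072)-onplane(c,f((246,415)),.042))@y)
print(manip.sign_off())
E
```

```text
[0.00041003]
the job is handed in; nothing more can be done
None
```

The carriage is in the notch of the brass catch, with the dish still on it, and the job is handed in at about 9.7 s of the 48 s allowed. I pushed its rear face with the closed fingertips, then backed the hand off and raised it clear.

- **Travel:** before moving, the top and wrist cameras gave the distance to the catch as 76.0 and 75.8 mm.
- **Click:** the force rose to about 8–9 N some 18 mm short of home and then faded. The carriage sprang ahead of the fingers, which I stopped about 7 mm short.
- **Final position:** in the last top picture, the red lines agree to about 0.4 mm (limit 4 mm; camera calibration is good to about 2 mm).
- **Dish:** it looks upright on its patch, judged by eye only. The hand was not seen to touch it.
- **Other things:** the jars, cup, spoon and rack appear at the same pixels as at the start, also judged by eye.
- **Failed check:** my automatic red-line detection in the top picture was too noisy to use. I read the line positions by hand from enlarged crops, and no other check disagreed.

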